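Stand the fallen splash shield back up and start the stirrer

ROBOT

A 6-joint arm with a two-finger parallel gripper is mounted at the origin on the work surface. World frame = base frame: x ahead of the robot, y to its left, z up, the work surface at z = 0. Lengths are in m, angles in rad, forces in N, time in s.
With the tool pointing down it reaches from about 0.35 to 0.725 m from the base axis. Payload 4.3 kg.
Tool frame: the origin (TCP) lies between the finger pads; the fingertips stand 17 mm ahead of it and the grasp point (between the pads) lies 2 mm behind it; x points along the fingers, z is the direction in which the jaws open and shut, and the axes are right-handed (so a half turn about x gives the same grasp; the last joint's range is limited). The gripper opens to 85 mm and grips with 20 to 120 N. Pads are 22 mm wide; open, the fingers measure 114 mm over their backs; the gripper's body (76 mm by 85 mm) begins 54 mm behind the grasp point. The pads swing forward as they close: fully open they stand 13 mm farther back than shut.
Start: joints at [1.193, 0.377, 0.081, 1.274, 0, 1.46], TCP at [0.152, 0.555, 0.248] pointing down, gripper open.
Joint ranges: [-2.72, 2.72], [-0.84, 1.66], [-1.02, 1.22], [-1.77, 2.12], [-1.37, 1.28], [-3.14, 3.14]. Speed limits (rad/s): [2.57, 2.57, 3.14, 3.14, 3.14, 3.14].

INTERFACE

Orientations are given as a unit quaternion [w, x, y, z].
In Python, from rig import status, imaging, manip gives the robot as it stands.
- The arm moves only by the shell command python3 -m handwheel 'ROWS' [FORCE]. ROWS is JSON, a list of rows, each an object of numbers: "x", "y", "z": the shift along the tool's x, y, z in cm; "spin": the turn about the tool's x in rad; "gripper": the opening, from 0 (shut) to 1 (fully open). A call has 1 to 8 rows; each row is the pose to reach, as a shift and turn from the pose measured when the call began, along the tool's axes at that moment; what a row does not reach only later rows make up. A row lasts 1/8 s, in which the tool goes at most 62.5 mm and 10.7 degrees, less where a joint would pass 70% of its speed; a pose out of reach is approached as far as the arm can. A call with a gripper value outside its range is refused whole. The fingers move at their own pace and stop on an object; FORCE is the grip in N (left out, the last holds). Time passes only in rows, so rows that repeat a pose let the fingers close. It gives the time, the measured TCP pose, the force and the opening at its end, in the units of the state.
- status.read_state(): the state, without advancing time (a new reading comes with each control period).
- imaging.grab_frame(name): name is "scene" or "top"; returns a dict with "frame" (480x640x3 uint8, red, green, blue), "depth" (480x640 float32, m along the optical axis (not along the pixel's ray), 0 where there is no reading), "intrinsics" (3x3 intrinsics, pixels), "cam_to_world" (4x4, takes a point from camera to world coordinates). Camera axes: x right, y down, z forward; pixel columns grow to the right and rows downward; lengths in m; the calibration is good to about 2 mm. A picture is of the moment at which its call begins.
- manip.close_job(): hands the job in, once; it reports no verdict.
The state is a dict: "t": time; "joint_pos": joint angles; "joint_vel": joint speeds; "tau": joint torques, N m; "position": TCP position; "orientation": TCP orientation; "ft_force": force on the tool from outside, world axes, zero at the start; "ft_torque": the same for the moment, N m; "width": opening from 0.0 (shut) to 1.0 (fully open).
Only numpy, scipy, OpenCV 4.12 (cv2) and the standard library are available. Lean on these libraries where they do the work, as an engineer would, in place of code of your own. Each camera call takes 0.05 s, during which the arm holds its last target.

TASK

The amber splash shield beside the hot-plate stirrer has fallen onto its back. Stand it up again on its yellow foot where it is, by pushing the raised foot over without lifting the shield off the bench; only when it is standing, press the green start button on the stirrer fully down and let go. Leave the beaker, the jar and the flask where they stand.

Things in the scene. Friction and masses are not known exactly. Their poses are not given: they have to be found in the camera images.
- shield: L-shaped splash shield, 0.55 to 1 kg: amber panel 170 long, 160 wide, 5 thick (mm), square to a heavy foot. It starts with the panel flat on the bench, foot upright like a low wall. Origin: middle of the L's outside corner edge, on the bench both fallen and standing. Own x: along the panel to its free end (up when standing); z: along the foot (up at start); y: along the corner edge
- foot_edge (a point): middle of the free edge of the yellow steel foot plate (80 mm long, 160 wide, 6 thick), at (3, 0, 80) mm in the shield's frame: 80 mm above the bench when fallen, 3 mm when standing. Pushed at its inner face (over the panel) near the top, level along the shield's -x, with 2 to 4 N, the shield rolls about its corner edge; past some 30 degrees its weight finishes the job
- panel_end (a point): middle of the panel's free end, 170 mm from the corner edge along the shield's own x: on the bench when fallen, 170 mm above it when standing. The panel rises as the foot goes down, so nothing should hang over it behind the pushing finger
- hotplate: white hot-plate stirrer, fixed, 240 mm along its own x, 170 along y; origin: centre of its underside. The control ledge, 70 mm high, is the end nearest the robot (own x -120 to -42 mm); the heating plate, 98 mm high, fills own x -42 to 112 mm. The fallen shield lies on its -y side, with its foot at the near end and room for the foot to come down clear of the stirrer
- start_top (a point): centre of the top of the round green start button (28 mm across) on the stirrer's ledge, in a black housing; it is pressed straight down, travels 6 mm against a spring, needs about 4 N to go fully down and springs back when released
- start (a joint): travel of the start button, in m: 0 released, 0.006 fully down
- beaker: empty glass beaker standing on the heating plate, 68 mm across and 90 mm high; origin at the centre of its underside. To be left alone
- jar: amber glass jar with a steel cap, 68 mm across and 100 mm high; origin at the centre of its underside. To be left alone
- flask: green conical flask, 82 mm across at its foot and 105 mm high; origin at the centre of its underside. To be left alone

How it is judged:
On the way, in this order (a step that is already met when the one before it is completed fails the run):
1. the shield stands upright on its foot, at rest (angle between shield's own x axis and vertical below 0.08 rad and angular speed of shield below 0.1 rad/s), for 0.2 s.
2. the start button is pressed down (value of joint start above 0.0045 m), for 0.05 s.
At the end, for the whole second after the job is handed in: the shield stands upright (within about 4.5 degrees) and still on its foot, within 60 mm of where its corner edge lay and with the foot towards the stirrer; the start button has been pressed and is up again; the beaker, jar and flask are within 25 mm of where they stood (angle between shield's own x axis and vertical below 0.08 rad and height (world z) of foot_edge below 0.012 m and distance of shield from where it was at the start of the episode below 0.06 m and y of foot_edge in the frame of hotplate above -0.26 m and linear speed of shield below 0.02 m/s and value of joint start below 0.002 m and distance of each of beaker, jar, flask from where it was at the start of the episode below 0.025 m); the robot touches nothing.
It fails at once if the start button is pressed before the shield stands (value of joint start above 0.003 m and angle between shield's own x axis and vertical above 0.2 rad).
It fails at once if the shield is lifted off the bench (height (world z) of shield above 0.03 m).
It fails at once if the beaker, jar or flask is pushed away, lifted or tipped over (distance of any of beaker, jar, flask from where it was at the start of the episode above 0.04 m or angle between any of beaker, jar, flask's own z axis and vertical above 0.5 rad).
It also fails if it takes over 45 s, if anything falls off the work surface, if the arm or the gripper's body presses on something with over 40 N, if the wrist force passes 120 N, or if a joint passes its speed limit or range.

## Working session

There is one attempt and no reset: what is moved stays moved. The work goes in short steps, Python scripts to look and compute and a shell command to move; the robot and the scene stay as the last step left them, time stands still between calls to the robot, and variables do not carry over. Pictures are saved under pics/ and viewed, and the job is handed in when it is done.

```bash
mkdir -p pics; ls
cat > h.py <<'E'
import numpy as np,cv2
from rig import status,imaging,manip
def grab(n,tag):
    f=imaging.grab_frame(n); np.savez(f'pics/{tag}.npz',**f)
    cv2.imwrite(f'pics/{tag}.png',f['frame'][:,:,::-1]); return f
def cloud(f):
    K=np.array(f['intrinsics']);T=np.array(f['cam_to_world']);d=f['depth']
    v,u=np.mgrid[:480,:640]
    P=np.stack([(u-K[0,2])/K[0,0]*d,(v-K[1,2])/K[1,1]*d,d,np.ones_like(d)],-1)
    W=(P@T.T)[...,:3]; W[d==0]=np.nan; return W
E
python3 - <<'E'
from h import *
for n in('scene','top'):
    f=grab(n,n+'0'); print(n,np.round(f['intrinsics'],1).tolist(),np.round(f['cam_to_world'],3).tolist())
s=status.read_state(); print({k:np.round(v,3).tolist() for k,v in s.items()})
E
```

```text
pics
scene [[557.5, 0.0, 322.9], [0.0, 557.5, 244.8], [0.0, 0.0, 1.0]] [[-0.497, 0.449, -0.742, 1.34], [0.868, 0.251, -0.429, 0.395], [-0.006, -0.857, -0.515, 0.67], [0.0, 0.0, 0.0, 1.0]]
top [[616.0, 0.0, 330.4], [0.0, 616.0, 242.3], [0.0, 0.0, 1.0]] [[0.005, -0.991, 0.13, 0.346], [-1.0, -0.006, -0.004, -0.069], [0.005, -0.13, -0.992, 1.456], [0.0, 0.0, 0.0, 1.0]]
{'t': 0.1, 'joint_pos': [1.193, 0.378, 0.08, 1.274, -0.0, 1.46], 'joint_vel': [-0.001, -0.003, 0.003, -0.001, 0.0, -0.001], 'tau': [0.001, -46.47, 27.058, 0.012, -0.0, 0.0], 'position': [0.152, 0.554, 0.247], 'orientation': [0.562, -0.429, 0.563, 0.428], 'ft_force': [0.261, 0.389, 0.489], 'ft_torque': [0.025, -0.027, 0.009], 'width': 1.0}
```

View pics/scene0.png

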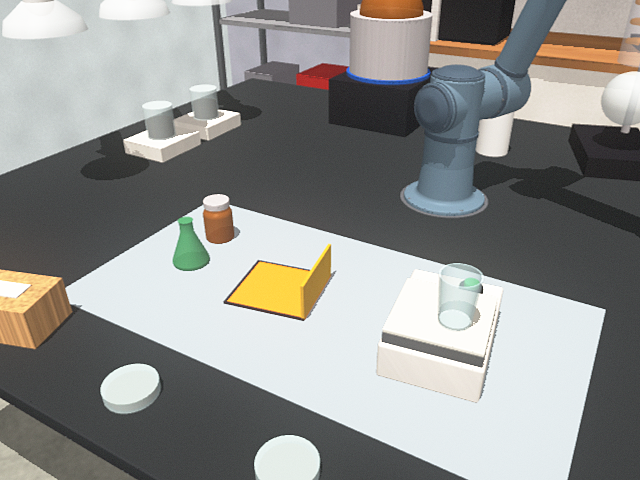

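View pics/top0.png

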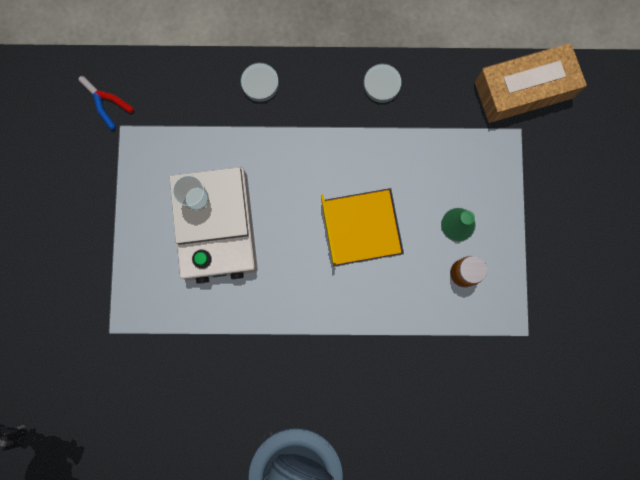

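The top view (up is +x, left is +y) shows the foot wall at about (328,228). The panel runs right to about (400,225), the stirrer is at the left with its green button at (201,259), and the flask (459,224) and jar (468,271) are beyond the panel's free end.

```bash
cat > m.py <<'E'
from h import *
import sys
def load(t): return dict(np.load(f'pics/{t}.npz'))
def masks(f):
    h=cv2.cvtColor(f['frame'],cv2.COLOR_RGB2HSV); 
    am=cv2.inRange(h,(18,180,80),(28,255,255)); gr=cv2.inRange(h,(55,150,60),(85,255,255)); return am,gr
E
python3 - <<'E'
from m import *
for t in('top0','scene0'):
    f=load(t); W=cloud(f); am,gr=masks(f)
    for nm,m in(('amber',am),('green',gr)):
        n,L,S,C=cv2.connectedComponentsWithStats(m)
        for i in range(1,n):
            if S[i,4]<60: continue
            P=W[L==i]; P=P[~np.isnan(P[:,0])]
            print(t,nm,S[i].tolist(),'med',np.round(np.median(P,0),3),'p2',np.round(np.percentile(P,2,0),3),'p98',np.round(np.percentile(P,98,0),3))
            if nm=='amber' and S[i,4]>500:
                for a,b,k in((-.01,.015,'panel'),(.02,.075,'foot'),(.06,.1,'foottop')):
                    Q=P[(P[:,2]>a)&(P[:,2]<b)]
                    if len(Q)<10: continue
                    r=cv2.minAreaRect((Q[:,:2]*1000).astype(np.float32)); print(k,len(Q),np.round(cv2.boxPoints(r)).tolist(),r[2],'z',np.round(np.percentile(Q[:,2],[2,50,98]),3))
E
```

```text
top0 amber [322, 190, 79, 75, 4472] med [ 0.573 -0.148  0.004] p2 [ 0.496 -0.229 -0.002] p98 [ 0.652 -0.066  0.079]
panel 4243 [[483.0, -88.0], [513.0, -244.0], [666.0, -215.0], [637.0, -59.0]] 10.63823413848877 z [-0.002  0.004  0.01 ]
foot 54 [[479.0, -80.0], [480.0, -86.0], [621.0, -60.0], [620.0, -55.0]] 10.206814765930176 z [0.037 0.069 0.075]
foottop 188 [[479.0, -81.0], [481.0, -86.0], [635.0, -58.0], [634.0, -52.0]] 10.476434707641602 z [0.069 0.079 0.084]
top0 green [194, 252, 13, 13, 138] med [0.487 0.215 0.091] p2 [0.474 0.202 0.08 ] p98 [0.502 0.23  0.096]
scene0 amber [228, 245, 103, 73, 2844] med [ 0.589 -0.159  0.007] p2 [ 0.504 -0.231  0.005] p98 [ 0.651 -0.06   0.082]
panel 2635 [[481.0, -89.0], [512.0, -246.0], [671.0, -215.0], [640.0, -58.0]] 11.054048538208008 z [0.005 0.007 0.01 ]
foot 49 [[633.0, -58.0], [636.0, -63.0], [643.0, -59.0], [640.0, -55.0]] 29.413928985595703 z [0.024 0.051 0.075]
foottop 166 [[481.0, -83.0], [482.0, -92.0], [642.0, -62.0], [640.0, -54.0]] 10.478776931762695 z [0.063 0.081 0.084]
```

Run:
```python
from m import *
from scipy.spatial.transform import Rotation as R
def ray(f,u,v,z):
    K=f['intrinsics'];T=f['cam_to_world']; d=T[:3,:3]@np.array([(u-K[0,2])/K[0,0],(v-K[1,2])/K[1,1],1]); o=T[:3,3]; return np.round(o+d*(z-o[2])/d[2],3)
ft=load('top0');fs=load('scene0')
print('beaker rim top',ray(ft,188,189,.188),'bot',ray(ft,197,199,.098)); print('scene rim',ray(fs,460,277,.188),'bot',ray(fs,457,320,.098))
print('button',ray(ft,201,258.5,.092))
_,gs=masks(fs); 
W=cloud(ft)
# hotplate top extents: z 0.06-.075 ledge, .09-.105 plate
m=(W[...,1]>.08)&(W[...,1]<.4)&(W[...,0]>.35)&(W[...,0]<.8)
for a,b in((.06,.078),(.09,.105)):
    P=W[m&(W[...,2]>a)&(W[...,2]<b)]; r=cv2.minAreaRect((P[:,:2]*1000).astype(np.float32)); print(a,len(P),np.round(np.median(P[:,2]),4),np.round(cv2.boxPoints(r)).tolist())
_,gr=masks(ft); P=W[(gr>0)&(W[...,1]>.1)]; print('btn z',np.round(np.percentile(P[:,2],[5,25,50,75,95]),4))
q=status.read_state()['orientation']; A=R.from_quat(q,scalar_first=True).as_matrix(); print('tool axes x,y,z cols\n',A.round(3))
for n,f in(('top',ft),('scene',fs)):
    c=f['frame'][150:290,150:270] if n=='top' else f['frame'][240:400,370:520]
    cv2.imwrite(f'pics/crop_{n}.png',cv2.resize(c[:,:,::-1],None,fx=4,fy=3.7,interpolation=cv2.INTER_NEAREST))
```

```text
beaker rim top [0.623 0.225 0.188] bot [0.62  0.225 0.098]
scene rim [0.626 0.223 0.188] bot [0.615 0.226 0.098]
button [0.486 0.213 0.092]
0.06 2558 0.0689 [[442.0, 266.0], [465.0, 96.0], [700.0, 127.0], [678.0, 296.0]]
0.09 4160 0.0972 [[467.0, 263.0], [489.0, 103.0], [695.0, 131.0], [674.0, 291.0]]
btn z [0.0811 0.0886 0.0909 0.0929 0.0953]
tool axes x,y,z cols
 [[-0.001 -0.964  0.265]
 [-0.002  0.265  0.964]
 [-1.     0.    -0.002]]
```

View pics/crop_top.png

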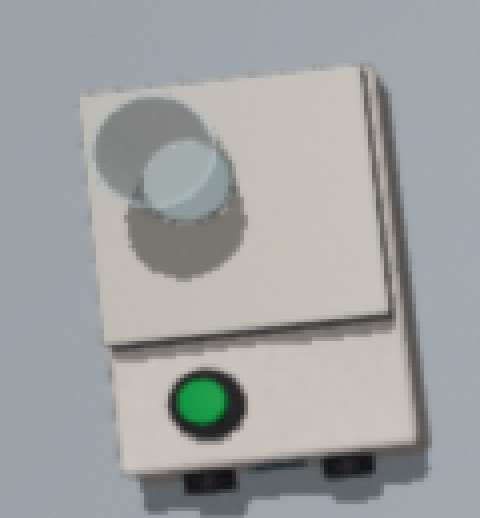

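View pics/crop_scene.png

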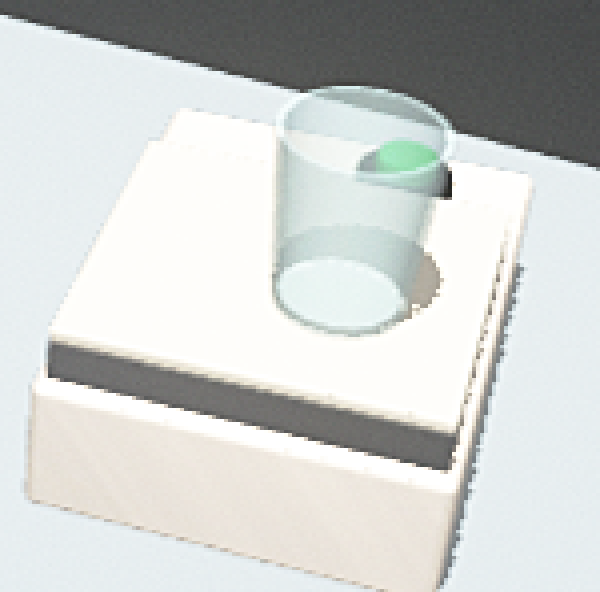

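Beaker is at about (0.620, 0.225) and the button top at (0.486, 0.213, ~0.091). The foot's top edge is centred at (0.559, -0.070, 0.08), and the push direction is (-0.185, 0.983). All of these agree with the given sizes. Next I shut the gripper, spin by -0.455 and move over the panel behind the foot.

```bash
python3 -m handwheel '[{"y":-4.4,"z":-4.0,"spin":-0.06,"gripper":0},{"y":-8.8,"z":-8.1,"spin":-0.13,"gripper":0},{"y":-13.2,"z":-12.2,"spin":-0.2,"gripper":0},{"y":-17.6,"z":-16.3,"spin":-0.26,"gripper":0},{"y":-22,"z":-20.3,"spin":-0.33,"gripper":0},{"y":-26.4,"z":-24.3,"spin":-0.39,"gripper":0},{"y":-30.8,"z":-28.4,"spin":-0.455,"gripper":0}]' 40
python3 - <<'E'
from m import *
from scipy.spatial.transform import Rotation as R
s=status.read_state(); A=R.from_quat(s['orientation'],scalar_first=True).as_matrix(); p=np.array(s['position'])
print(p,A.round(3)); print('to hover cm',100*A.T@(np.array([.566,-.109,p[2]])-p), s['width'])
E
```

```text
[0.15191858 0.55396602 0.24745958] [[-0.001 -0.964  0.265]
 [-0.002  0.265  0.964]
 [-1.     0.    -0.002]]
to hover cm [  0.08668899 -57.47303861 -52.97844758] 1.000154508895875schema error: expected keys x, y, z, spin, gripper
```

Every key is required, so I'll include `x`.

```bash
python3 -m handwheel '[{"x":0,"y":-4.4,"z":-4.0,"spin":-0.06,"gripper":0},{"x":0,"y":-8.8,"z":-8.1,"spin":-0.13,"gripper":0},{"x":0,"y":-13.2,"z":-12.2,"spin":-0.2,"gripper":0},{"x":0,"y":-17.6,"z":-16.3,"spin":-0.26,"gripper":0},{"x":0,"y":-22,"z":-20.3,"spin":-0.33,"gripper":0},{"x":0,"y":-26.4,"z":-24.3,"spin":-0.39,"gripper":0},{"x":0,"y":-30.8,"z":-28.4,"spin":-0.455,"gripper":0}]' 40
cat > g.py <<'E'
from m import *
from scipy.spatial.transform import Rotation as R
import sys
s=status.read_state(); A=R.from_quat(s['orientation'],scalar_first=True).as_matrix(); p=np.array(s['position'])
t=np.array([float(a) for a in sys.argv[1:4]])
print('t',s['t'],'p',p.round(4),'zaxis',A[:,2].round(3),'w',round(s['width'],3),'F',np.round(s['ft_force'],2),'j',np.round(s['joint_pos'],2)); print('cm to target x y z',(100*A.T@(t-p)).round(2))
d=np.arctan2(.983,-.185)-np.arctan2(A[1,2],A[0,2]); print('spin to push dir',-d)
E
python3 g.py .566 -.109 .2
```

```text
t: 0.98
position: [0.3743, 0.1968, 0.2477]
orientation: [-0.45, 0.545, -0.451, -0.545]
ft_force: [0.9, 0.4, -0.3]
width: -0.0
t 0.975 p [0.3743 0.1968 0.2477] zaxis [-0.188  0.982 -0.001] w -0.0 F [ 0.9   0.43 -0.26] j [ 0.33  0.07 -0.31  1.19 -0.    0.15]
cm to target x y z [  4.81 -13.07 -33.64]
spin to push dir 0.0035440058560176624
```

```bash
python3 -m handwheel '[{"x":0,"y":-2,"z":-5.4,"spin":0,"gripper":0},{"x":0,"y":-4.2,"z":-10.8,"spin":0,"gripper":0},{"x":0,"y":-6.4,"z":-16.4,"spin":0,"gripper":0},{"x":0,"y":-8.6,"z":-22,"spin":0,"gripper":0},{"x":2,"y":-10.8,"z":-27.5,"spin":0,"gripper":0},{"x":4,"y":-13,"z":-33,"spin":0,"gripper":0},{"x":7,"y":-13.1,"z":-33.6,"spin":0,"gripper":0},{"x":9,"y":-13.1,"z":-33.6,"spin":0,"gripper":0}]'
python3 - <<'E'
from h import *
grab('scene','scene1');grab('top','top1')
E
python3 g.py .566 -.109 .075
```

```text
t: 1.98
position: [0.5656, -0.1096, 0.1557]
orientation: [0.45, -0.544, 0.452, 0.545]
ft_force: [0.3, -0.4, 0.2]
width: -0.002
t 2.075 p [ 0.5639 -0.1083  0.1549] zaxis [-0.188  0.982  0.002] w 0.001 F [-0.42  0.55  0.06] j [-0.3   0.42 -0.1   1.06 -0.   -0.49]
cm to target x y z [ 7.98 -0.25 -0.12]
spin to push dir 0.0027982179848291544
```

View pics/scene1.png

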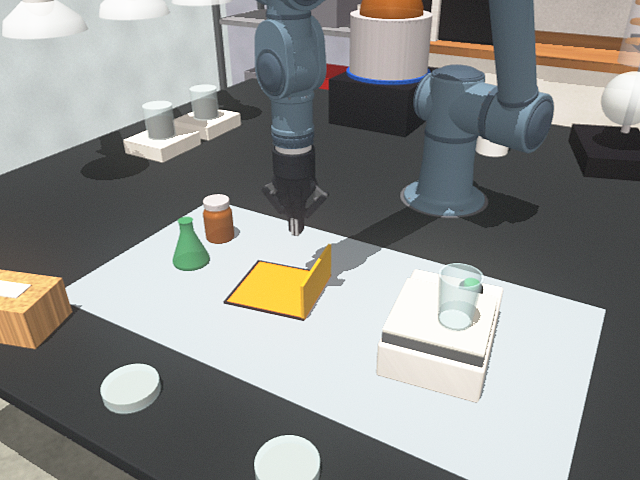

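The fingertip hangs over the panel behind the foot at about (295,233). The gripper's linkage sticks out along the push direction (columns 265–325), so I'll turn by 90° to bring its slim side round behind. Then I'll go down.

```bash
python3 -m handwheel '[{"x":0,"y":0,"z":0,"spin":0.18,"gripper":0},{"x":0,"y":0,"z":0,"spin":0.36,"gripper":0},{"x":0,"y":0,"z":0,"spin":0.54,"gripper":0},{"x":0,"y":0,"z":0,"spin":0.72,"gripper":0},{"x":0,"y":-0.1,"z":-0.1,"spin":0.9,"gripper":0},{"x":0,"y":-0.2,"z":-0.1,"spin":1.08,"gripper":0},{"x":0,"y":-0.2,"z":-0.1,"spin":1.26,"gripper":0},{"x":0,"y":-0.2,"z":-0.1,"spin":1.44,"gripper":0}]'
python3 g.py .566 -.109 .075
```

```text
t: 3.08
position: [0.5664, -0.1087, 0.1559]
orientation: [0.696, -0.11, 0.7, 0.111]
ft_force: [0.1, 0.2, 0.0]
width: 0.001
t 3.075 p [ 0.5664 -0.1087  0.1559] zaxis [ 0.951  0.309 -0.006] w 0.001 F [0.09 0.16 0.02] j [-0.3   0.43 -0.09  1.06 -0.    0.96]
cm to target x y z [ 8.09 -0.04 -0.  ]
spin to push dir -1.4425465454486954
```

```bash
python3 -m handwheel '[{"x":2,"y":0,"z":0,"spin":0.13,"gripper":0},{"x":4,"y":0,"z":0,"spin":0.13,"gripper":0},{"x":6,"y":0,"z":0,"spin":0.13,"gripper":0},{"x":8,"y":0,"z":0,"spin":0.13,"gripper":0},{"x":8.1,"y":0,"z":0,"spin":0.13,"gripper":0}]'
python3 - <<'E'
from h import *
grab('scene','scene2');grab('top','top2')
a=cv2.imread('pics/scene2.png')[180:360,180:420];cv2.imwrite('pics/crop2.png',cv2.resize(a,None,fx=3,fy=3))
E
python3 g.py .566 -.109 .075
```

```text
t: 3.7
position: [0.5649, -0.1081, 0.0743]
orientation: [0.701, -0.065, 0.707, 0.066]
ft_force: [-0.1, -0.0, 0.5]
width: 0.002
t 3.8 p [ 0.5663 -0.1086  0.0758] zaxis [ 0.983  0.184 -0.005] w -0.001 F [-0.78 -0.78  0.9 ] j [-0.3   0.49 -0.21  0.88 -0.    1.09]
cm to target x y z [ 0.08 -0.04 -0.03]
spin to push dir -1.5721508965717836
```

View pics/crop2.png

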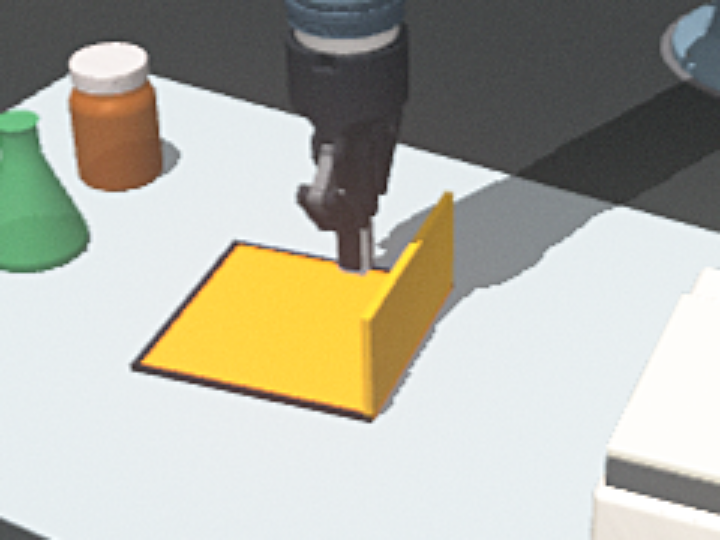

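The tip stands inside the foot, below its top edge and clear of it. I'll push slowly along tool +y: contact is expected after about 2.5 cm.

```bash
python3 -m handwheel '[{"x":0,"y":1.0,"z":0,"spin":0,"gripper":0},{"x":0,"y":1.8,"z":0,"spin":0,"gripper":0},{"x":0,"y":2.3,"z":0,"spin":0,"gripper":0},{"x":0,"y":2.8,"z":0,"spin":0,"gripper":0},{"x":0,"y":3.3,"z":0,"spin":0,"gripper":0},{"x":0,"y":3.7,"z":0,"spin":0,"gripper":0},{"x":0,"y":4.0,"z":0,"spin":0,"gripper":0}]'
python3 - <<'E'
from h import *
grab('scene','scene3')
a=cv2.imread('pics/scene3.png')[180:360,180:420];cv2.imwrite('pics/crop3.png',cv2.resize(a,None,fx=3,fy=3))
E
python3 g.py .566 -.109 .075
```

```text
t: 4.68
position: [0.559, -0.069, 0.0758]
orientation: [0.702, -0.065, 0.706, 0.065]
ft_force: [1.2, -2.5, -0.3]
width: 0.004
t 4.725 p [ 0.5588 -0.0686  0.0757] zaxis [ 0.983  0.184 -0.005] w 0.005 F [ 0.89 -1.29 -0.06] j [-0.23  0.47 -0.25  0.86 -0.    1.15]
cm to target x y z [ 0.06 -4.11 -0.04]
spin to push dir -1.5719206838186568
```

View pics/crop3.png

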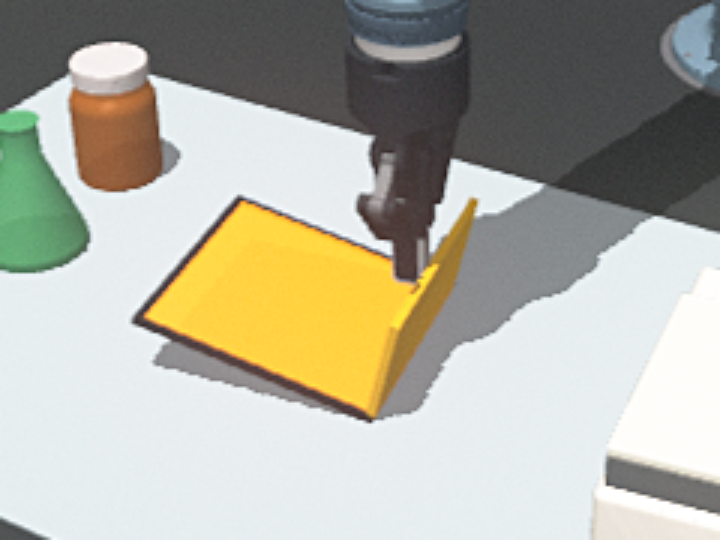

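The shield is rolling about its corner edge without sliding, at roughly 15° with about 2.5 N. I'll carry on past balance and then keep moving forward quickly, so nothing hangs over the rising panel.

```bash
python3 -m handwheel '[{"x":0,"y":0.8,"z":0,"spin":0,"gripper":0},{"x":0,"y":1.8,"z":0,"spin":0,"gripper":0},{"x":0,"y":3.2,"z":0,"spin":0,"gripper":0},{"x":0,"y":6,"z":0,"spin":0,"gripper":0},{"x":-1,"y":10,"z":0,"spin":0,"gripper":0},{"x":-3,"y":12,"z":0,"spin":0,"gripper":0},{"x":-5,"y":12.5,"z":0,"spin":0,"gripper":0},{"x":-7,"y":12.5,"z":0,"spin":0,"gripper":0}]'
python3 - <<'E'
from h import *
grab('scene','scene4');grab('top','top4')
a=cv2.imread('pics/scene4.png')[130:360,180:500];cv2.imwrite('pics/crop4.png',cv2.resize(a,None,fx=2.4,fy=2.4))
E
python3 g.py .486 .213 .18
```

```text
t: 5.72
position: [0.5352, 0.0562, 0.1463]
orientation: [0.702, -0.065, 0.706, 0.067]
ft_force: [-0.4, -0.3, -0.0]
width: 0.001
t 5.825 p [0.5373 0.0556 0.1479] zaxis [ 0.983  0.185 -0.001] w -0.001 F [ 0.93 -0.41  0.4 ] j [-0.02  0.36 -0.21  1.    0.    1.37]
cm to target x y z [-3.18 16.43 -2.13]
spin to push dir -1.570508214483217
```

View pics/crop4.png

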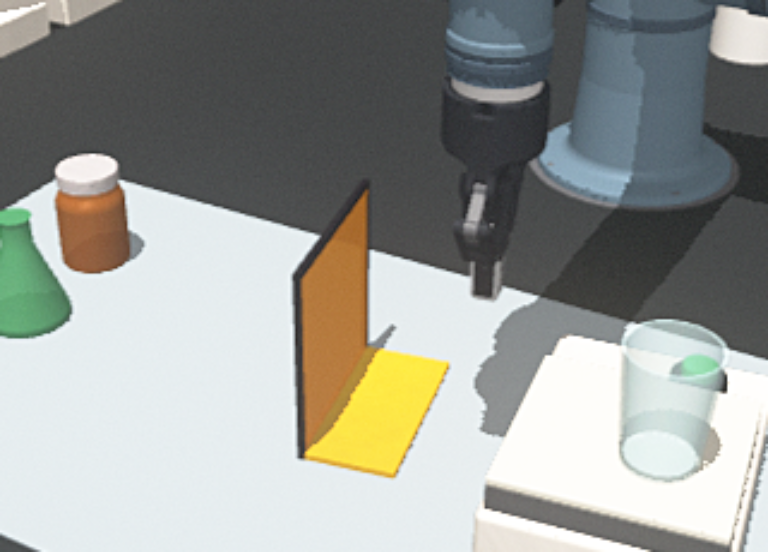

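View pics/top4.png

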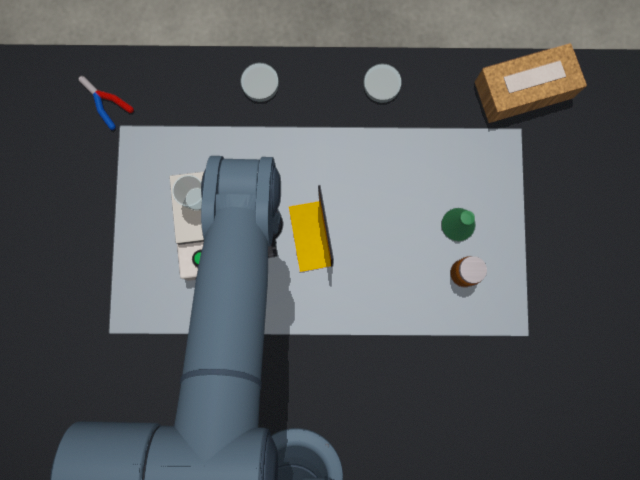

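The shield is upright on its flat yellow foot, with the panel's top corners at about (367,182) and (298,272) in the crop, and the beaker, jar and flask are undisturbed. I'll check the shield's numbers and go above the button.

```bash
python3 - <<'E'
from m import *
for t in('scene4','top4'):
    f=load(t);W=cloud(f);am,_=masks(f);P=W[(am>0)];P=P[(P[:,2]<.02)&(P[:,1]>-.3)]
    print(t,len(P),np.round(np.percentile(P[:,2],[5,50,95]),3),np.round(cv2.boxPoints(cv2.minAreaRect((P[:,:2]*1000).astype(np.float32)))).tolist())
h=cv2.cvtColor(f['frame'],cv2.COLOR_RGB2HSV)
E
python3 -m handwheel '[{"x":-1,"y":4.5,"z":-0.6,"spin":0,"gripper":0},{"x":-1,"y":9,"z":-1.2,"spin":0,"gripper":0},{"x":-1,"y":13,"z":-1.7,"spin":0,"gripper":0},{"x":-1,"y":16.4,"z":-2.1,"spin":0,"gripper":0},{"x":0,"y":16.4,"z":-2.1,"spin":0,"gripper":0},{"x":1.2,"y":16.4,"z":-2.1,"spin":0,"gripper":0},{"x":1.2,"y":16.4,"z":-2.1,"spin":0,"gripper":0}]'
python3 - <<'E'
from h import *
grab('scene','scene5')
a=cv2.imread('pics/scene5.png')[220:370,370:530];cv2.imwrite('pics/crop5.png',cv2.resize(a,None,fx=4,fy=4))
E
python3 g.py .486 .213 .108
```

```text
scene4 1586 [0.005 0.008 0.01 ] [[468.0, -5.0], [481.0, -77.0], [639.0, -49.0], [625.0, 24.0]]
top4 2057 [-0.     0.005  0.01 ] [[466.0, -3.0], [480.0, -76.0], [636.0, -47.0], [622.0, 26.0]]
t: 6.7
position: [0.4851, 0.2117, 0.1343]
orientation: [0.702, -0.065, 0.706, 0.066]
ft_force: [0.6, 0.6, 1.3]
width: -0.002
t 6.75 p [0.4856 0.2118 0.1351] zaxis [ 0.983  0.184 -0.004] w 0.003 F [ 0.16 -0.98  0.77] j [ 0.29  0.35 -0.26  0.96  0.    1.68]
cm to target x y z [2.71 0.11 0.07]
spin to push dir -1.5719490955878554
```

View pics/crop5.png

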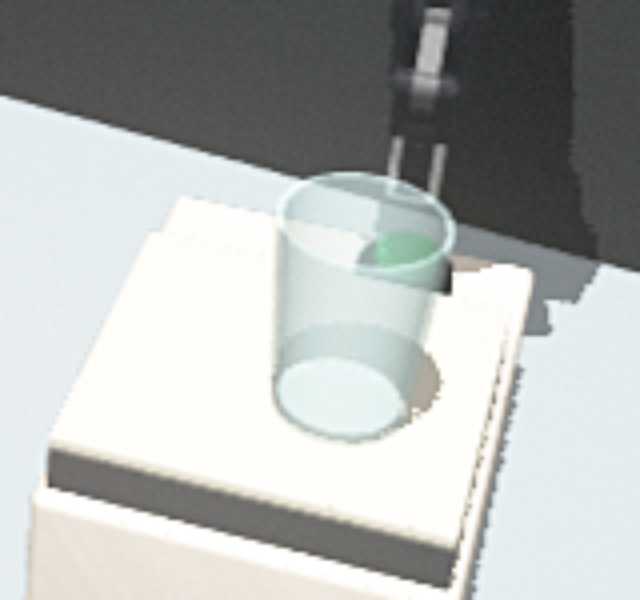

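The fingertip is directly above the green button, at about (415,195) against the button's (405,250), and behind the beaker. The foot lies flat with its plate at z≈0.005 and the corner moved by only about 10–15 mm. Pressing in small steps.

```bash
python3 -m handwheel '[{"x":1.2,"y":0.1,"z":0.1,"spin":0,"gripper":0},{"x":2.2,"y":0.1,"z":0.1,"spin":0,"gripper":0},{"x":2.6,"y":0.1,"z":0.1,"spin":0,"gripper":0},{"x":2.9,"y":0.1,"z":0.1,"spin":0,"gripper":0},{"x":2.9,"y":0.1,"z":0.1,"spin":0,"gripper":0}]'
python3 g.py .486 .213 .108
```

```text
t: 7.38
position: [0.4861, 0.2128, 0.1061]
orientation: [0.703, -0.065, 0.706, 0.065]
ft_force: [-1.7, -0.3, 1.9]
width: 0.0
t 7.375 p [0.4861 0.2128 0.1061] zaxis [ 0.983  0.184 -0.004] w 0.0 F [-1.69 -0.29  1.89] j [ 0.29  0.38 -0.3   0.9   0.    1.68]
cm to target x y z [-0.19  0.02 -0.01]
spin to push dir -1.5719852313542324
```

Contact is starting. I'll go deeper by steps and read the force.

```bash
python3 -m handwheel '[{"x":0.2,"y":0,"z":0,"spin":0,"gripper":0},{"x":0.3,"y":0,"z":0,"spin":0,"gripper":0},{"x":0.3,"y":0,"z":0,"spin":0,"gripper":0}]'; python3 -m handwheel '[{"x":0.15,"y":0,"z":0,"spin":0,"gripper":0},{"x":0.3,"y":0,"z":0,"spin":0,"gripper":0},{"x":0.3,"y":0,"z":0,"spin":0,"gripper":0}]'
```

```text
t: 7.75
position: [0.4864, 0.2129, 0.1034]
orientation: [0.703, -0.065, 0.705, 0.066]
ft_force: [-1.8, -0.6, 3.7]
width: -0.001
t: 8.12
position: [0.4865, 0.213, 0.1027]
orientation: [0.703, -0.065, 0.705, 0.066]
ft_force: [-7.3, -3.0, 19.8]
width: -0.002
```

```bash
python3 - <<'E'
from m import *
f=load('top0');W=cloud(f);h=cv2.cvtColor(f['frame'],cv2.COLOR_RGB2HSV);_,gr=masks(f)
print('ledge',np.nanmedian(W[262:268,218:240,2]), 'button', np.nanmedian(W[256:262,198:204,2]))
bl=np.zeros((480,640),bool); bl[245:272,188:216]=h[245:272,188:216,2]<60
P=W[bl]; print(len(P),np.round(np.nanpercentile(P[:,2],[5,25,50,75,95]),3))
f=load('scene5');W=cloud(f); _,_=masks(f)
g=grab('scene','scene6'); a=g['frame'][220:370,370:530,::-1];cv2.imwrite('pics/crop6.png',cv2.resize(a,None,fx=4,fy=4))
E
python3 g.py .486 .213 .108
```

```text
ledge 0.06918764691355017 button 0.0909009456458727
109 [0.077 0.079 0.081 0.083 0.086]
t 8.175 p [0.4865 0.213  0.1027] zaxis [ 0.983  0.184 -0.002] w 0.004 F [-6.6  -2.77 20.63] j [ 0.29  0.38 -0.31  0.88  0.    1.68]
cm to target x y z [-0.53  0.01 -0.05]
spin to push dir -1.5718242580121513
```

View pics/crop6.png

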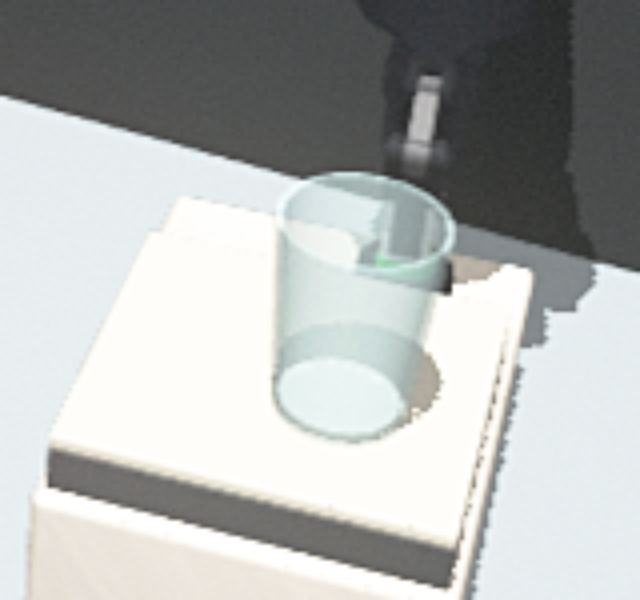

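The finger sits on the button, whose green rim still shows above the housing at about (400,262). The tip is at 0.086, above the housing (0.081), with 20 N against a hard stop, so the button is at its end of travel. Releasing straight up.

```bash
python3 -m handwheel '[{"x":-1,"y":0,"z":0,"spin":0,"gripper":0},{"x":-3,"y":0,"z":0,"spin":0,"gripper":0},{"x":-7,"y":0,"z":0,"spin":0,"gripper":0},{"x":-11,"y":0,"z":0,"spin":0,"gripper":0},{"x":-14,"y":0,"z":-3,"spin":0,"gripper":0},{"x":-14,"y":4,"z":-7,"spin":0,"gripper":0},{"x":-14,"y":9,"z":-8,"spin":0,"gripper":0},{"x":-14,"y":14,"z":-8,"spin":0,"gripper":0}]'; python3 -m handwheel '[{"x":0,"y":0,"z":0,"spin":0,"gripper":0},{"x":0,"y":0,"z":0,"spin":0,"gripper":0},{"x":0,"y":0,"z":0,"spin":0,"gripper":0}]'
python3 - <<'E'
from m import *
grab('scene','scene7');f=grab('top','top7')
W=cloud(f);am,gr=masks(f)
print('btn z',np.nanmedian(W[256:262,198:204,2]))
P=W[am>0];P=P[(P[:,2]<.02)&(P[:,1]>-.3)];print(np.round(cv2.boxPoints(cv2.minAreaRect((P[:,:2]*1000).astype(np.float32)))).tolist(),np.median(P[:,2]))
# panel top edge
Q=W[180:270,315:340].reshape(-1,3);Q=Q[Q[:,2]>.155];print('panel top',len(Q),np.round(np.nanpercentile(Q,[3,50,97],axis=0),3).tolist())
g=load('top0');W0=cloud(g)
for n,(a,b,c,d) in dict(flask=(205,245,438,480),jar=(252,290,447,490),beaker=(170,215,170,212)).items(): print(n,'mean abs pixel change',np.abs(f['frame'][a:b,c:d].astype(int)-g['frame'][a:b,c:d]).mean())
E
```

```text
t: 9.18
position: [0.3814, 0.3369, 0.2433]
orientation: [0.704, -0.065, 0.705, 0.066]
ft_force: [0.6, -0.5, -0.6]
width: 0.0
t: 9.55
position: [0.3817, 0.3359, 0.2432]
orientation: [0.704, -0.064, 0.705, 0.065]
ft_force: [-0.2, -0.4, -0.5]
width: -0.004
btn z 0.09137721652674236
[[466.0, -3.0], [479.0, -76.0], [636.0, -47.0], [623.0, 26.0]] 0.005058669049818443
panel top 210 [[0.481, -0.078, 0.165], [0.555, -0.065, 0.17], [0.633, -0.049, 0.175]]
flask mean abs pixel change 1.5083333333333333
jar mean abs pixel change 1.562015503875969
beaker mean abs pixel change 1.5523809523809524
```

View pics/scene7.png

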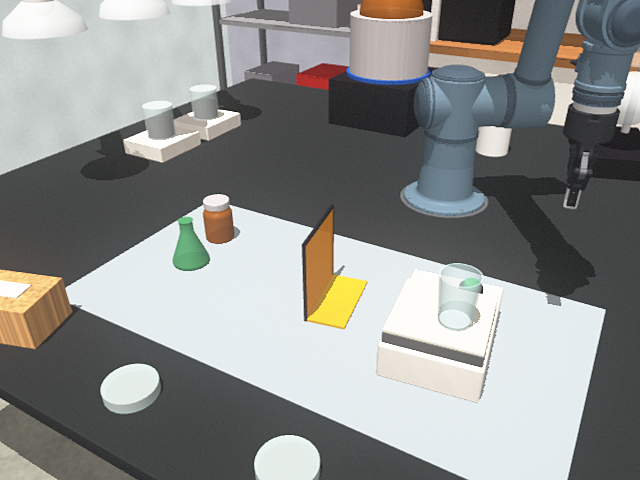

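View pics/top7.png

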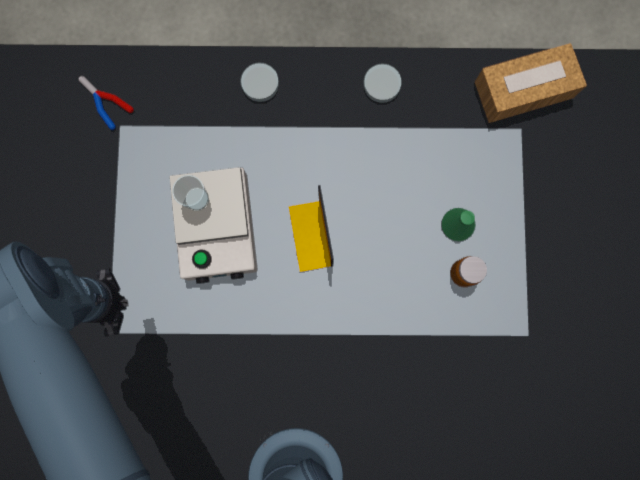

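The shield stands in both views: scene (319,263), and its panel edge in the top view at (325,225). The button is back up, everything else is unchanged, and the arm is clear. Handing in.

```bash
python3 -c "
from rig import manip
print(manip.close_job())"
```

```text
the job is handed in; nothing more can be done
None
```

The shield is standing on its yellow foot, the start button was pressed and released after that, and the job is handed in at about 9.6 s of the 45 s. `close_job` gives no verdict, so I only have my own checks.

**What I did:** With the gripper shut, I pushed the inner face of the raised foot near its top, with about 2.5 N. The shield rolled over its corner edge and I moved the finger on ahead of the rising panel. I then pressed the button straight down to a hard stop at about 20 N, let go and moved the arm away.

**Last checks:**
- **Shield:** the foot lies flat, the panel's top edge is 0.170 m above the bench and right over the foot's inner edge. The corner edge is only about 10–15 mm from where it lay, and the foot points towards the stirrer.
- **Button:** its top is back at 0.091 m, the same as before the press. While pressed it measured about 5.3 mm down. The full travel is 6 mm, and the difference is within the 2 mm calibration. I take the hard stop, which came above the housing top, as the end of travel, but the joint value itself could not be read.
- **Beaker, jar and flask:** unchanged in the pictures.
- **Robot:** touching nothing; the remaining force is noise below 1 N.

No check failed or disagreed. My first move command was refused because every row must have all five keys, and the robot did not move.

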